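# Slide a board carrier out over the underside camera and hold it level

## Task

Get the circuit-board carrier ready for its underside picture: first press the yellow spring stop at the front of the rest fully down until it latches, then slide the carrier outward, flat along the rest and without lifting it, until its orange-striped leading edge is level with the red pointer on the rule. Most of the carrier then hangs out over the camera and would tip, so finish while still holding it flat and still on the rest; do not let go. Do not knock the camera, and leave the pointer and everything else on the bench where it is.

Things in the scene. Friction and masses are not known exactly. Their poses are not given: they have to be found in the camera images.
- station: Fixed inspection station on a grey base plate 515 x 195 x 10 mm. Its origin lies on the table top under the middle of the rest's front (outer) edge; its +x axis is the outward direction in which the carrier slides, +y is the side with the rule, z up. The rest is two aluminium rails from x = -285 to x = 0 mm, flat top at z = 80 mm, 70 mm apart (y = -35 to +35 mm is open between them), with guide lips 5 mm high at y = +/-67.5 mm. Beyond x = 0 nothing carries the carrier.
- stop_head (a point): Middle of the top of the pop-up stop's round yellow head (22 mm diameter), between the rails at x = -20 mm of the station. Up, it stands 14 mm above the top of the rest and bars the carrier's way; pressed home it is 3 mm below the top of the rest. A dark housing lies 20 mm below the top of the rest.
- stop (a joint): Travel of the stop's head, m: 0 = up, 0.017 = fully down at its stop. The spring pushes back with 3 to 5 N; let go before about 11 mm it springs up again, pressed past that it snaps to the bottom and stays latched there.
- carrier: Black circuit-board carrier 240 x 130 x 8 mm (about 0.4 to 0.7 kg) lying on the rest between the guide lips (2.5 mm play each side) behind the stop, a green board on it. Origin: centre of its underside, balance point about 8 mm behind (-x); +x towards its orange-striped leading edge, z up. At the start its axes are parallel to the station's.
- carrier_grip (a point): Centre, half-way up, of the blue upright grip on the carrier: 16 mm thick (along carrier x), 60 mm wide (along y), 48 mm tall on the carrier's top face, 85 mm behind the carrier's middle (35 mm from its rear edge). 32 mm above the carrier's underside, 24 mm above its top face. Its nearest neighbours on the carrier are low: board and parts, up to 7 mm high, begin 45 mm ahead of it.
- carrier_corner (a point): Corner of the carrier's leading edge on the rule's side, on its top face: 120 mm ahead of and 65 mm to the side (+y) of the carrier's middle. This corner is to come level with the pointer, measured along the station's x.
- pointer_tip (a point): Tip of the red pointer on the steel rule beside the overhang, 8 mm to the side of the carrier's path, 85 mm above the table; its axes are the station's. It marks how far the carrier must stick out beyond the rest's front edge (about 148 to 183 mm, different each time). It slides on the rule if knocked; leave it where it is.
- insp_camera: Upward-looking inspection camera with a white ring light, fixed on the base plate under the overhang, 92 mm beyond the rest's front edge; 64 x 64 mm, origin on the base plate, its top 22 mm below the top of the rest. The carrier must not touch it.
- solder_spool: Bystander, leave alone: black spool with teal winding, 64 mm diameter, 47 mm tall, upright; origin under its centre.
- flux_bottle: Bystander: white bottle with red cap, 52 mm diameter, 115 mm tall; origin under its centre.
- tape_roll: Bystander: amber roll of tape lying flat, 72 mm diameter, 19 mm tall; origin under its centre.
- brush: Bystander: small brush 150 mm long lying on the table beyond the outer end of the station.
- parts_bin: Bystander: black open bin 140 x 100 x 60 mm; origin under its centre.
- screwdriver: Bystander: screwdriver 170 mm long lying on the table.
- spare_carrier: Bystander: small black carrier 150 x 110 x 8 mm lying flat on the table, origin under its centre.

How it is judged:
By the outcome, as a careful person would: the job done as asked, in the order asked, and still so for the second after the job is handed in, while the arm keeps its last pose, push and grip.
It also fails if it takes over 42 s, if anything falls off the work surface, if the arm or the gripper's body presses on something with over 40 N, if the wrist force passes 120 N, or if a joint passes its speed limit or range.

## Robot

A 7-joint arm with a two-finger parallel gripper is mounted at the origin on the work surface. World frame = base frame: x ahead of the robot, y to its left, z up, the work surface at z = 0. Lengths are in m, angles in rad, forces in N, time in s.
With the tool pointing down it reaches from about 0.35 to 0.9 m from the base axis. Payload 8.1 kg.
Tool frame: the origin (TCP) lies on the centre line of the jaws, within the pads' length; the fingertips stand 22 mm ahead of it and the grasp point (between the pads) lies 3 mm ahead of it (arm.finger_overhang is the distance from the TCP to the fingertips, in m); z points along the fingers, y is the direction in which the jaws open and shut (so a half turn about z gives the same grasp; the last joint's range is limited). The gripper opens to 92 mm and grips with 3 to 60 N. Pads are 19 mm wide; open, the fingers measure 130 mm over their backs; the gripper's body (75 mm by 190 mm) begins 47 mm behind the grasp point.
Start: joints at [1.205, 0.434, 0.025, 1.573, -0.012, 1.134, -0.075], TCP at [0.162, -0.604, 0.249] pointing down, gripper open.
Joint ranges: [-2.62, 2.62], [-0.44, 2.09], [-1.27, 1.32], [0.08, 2.57], [-1.32, 4.46], [0.12, 2], [-2.74, 2.74]. Speed limits (rad/s): [2.22, 2.22, 3.01, 3.01, 3.14, 3.14, 3.14].

## Interface

Orientations are given as a rotation vector (axis times angle).
In Python, from cell import arm gives the robot as it stands. The module is installed in compiled form; this text tells all that it offers.
- The arm moves only by the tool step_arm, never from a script. Its argument "plan" is a list of rows, each an object of numbers: "wx", "wy", "wz": the turn, a rotation vector about the tool's x, y, z in units of 6 degrees (1.0 is 6 degrees); "tx", "ty", "tz": the shift along the tool's x, y, z in cm; "hand": the opening, from 0 (shut) to 1 (fully open). A call has exactly 10 rows; each row shifts and turns the commanded pose from where the row before left it, along the tool's axes as they then stand; what a row does not reach is not made up. A row lasts 1/12 s, in which the tool goes at most 41.7 mm and 7.16 degrees, less where a joint would pass 70% of its speed; a pose out of reach is approached as far as the arm can. A call is refused whole if a number of a shift passes 4.17 or a number of a turn 1, either way. A call with a gripper value outside its range is refused whole. The fingers move at their own pace and stop on an object; "force" is the grip in N (left out, the last holds). Time passes only in rows, so rows that do not move let the fingers close, or fill a call up. It gives the time, the measured TCP pose, the force and the opening at its end, in the units of the state.
- arm.observe(): the state, without advancing time (a new reading comes with each control period).
- arm.get_image(name): name is "scene" or "top"; returns (picture, depth): 400x640x3 uint8, red, green, blue; 400x640 float32, m along the optical axis (not along the pixel's ray), 0 where there is no reading.
- arm.calibration(name): a dict with "mtx" (3x3 intrinsics, pixels), "dist_coeffs" ([k1, k2, p1, p2, k3] as OpenCV has them; the pictures are not rectified), "R" (3x3) and "t" (3): a world point X has camera coordinates R X + t. Camera axes: x right, y down, z forward; pixel columns grow to the right and rows downward; lengths in m; the calibration is good to about 2 mm. A picture is of the moment at which its call begins. calibration takes no time and is no camera call.
- arm.sign_off(): hands the job in, once; it reports no verdict.
The state is a dict: "clock": time; "joints": joint angles; "dq": joint speeds; "joint_efforts": joint torques, N m; "position": TCP position; "ee_rot": TCP orientation; "force": force on the tool from outside, world axes, zero at the start; "ft_torque": the same for the moment, N m; "width": opening from 0.0 (shut) to 1.0 (fully open).
Only numpy, scipy, OpenCV 4.12 (cv2) and the standard library are available. Lean on these libraries where they do the work, as an engineer would, in place of code of your own. Each camera call takes 0.05 s, during which the arm holds its last target.

## Working session

There is one attempt and no reset: what is moved stays moved. The work goes in short steps, Python scripts to look and compute and a tool call to move; the robot and the scene stay as the last step left them, time stands still between calls to the robot, and variables do not carry over. Pictures are saved under pics/ and viewed, and the job is handed in when it is done.

Besides the shell and the picture viewer there is one more tool, called after "Call:" by a JSON object that holds its "op" and its "data". step_arm: Moves the arm, as the interface text tells. Its arguments: {"type":"object","properties":{"plan":{"type":"array"},"force":{"type":"number"}},"required":["plan"]}

```bash
mkdir -p pics; cat > h.py <<'E'
import numpy as np, cv2
from cell import arm
from scipy.spatial.transform import Rotation as Ro
def snap(tag):
    out={}
    for n in("scene","top"):
        im,d=arm.get_image(n); cv2.imwrite(f"pics/{tag}_{n}.png",im[:,:,::-1]); np.save(f"pics/{tag}_{n}_d.npy",d); out[n]=(im,d)
    return out
def ray(n,uv):
    c=arm.calibration(n); K=np.array(c["mtx"],float);D=np.array(c["dist_coeffs"],float)
    p=cv2.undistortPoints(np.array(uv,float).reshape(-1,1,2),K,D).reshape(-1,2)
    R=np.array(c["R"]);t=np.array(c["t"])
    d=np.c_[p,np.ones(len(p))]@R
    return -R.T@t,d
def onz(n,uv,z):
    o,d=ray(n,uv); return o+d*((z-o[2])/d[:,2])[:,None]
def tri(uvs,uvt):
    o1,d1=ray("scene",uvs);o2,d2=ray("top",uvt);r=[]
    for a,b in zip(d1,d2):
        s=np.linalg.lstsq(np.c_[a,-b],o2-o1,rcond=None)[0]
        p,q=o1+a*s[0],o2+b*s[1]; r.append(np.r_[(p+q)/2,np.linalg.norm(p-q)])
    return np.array(r)
def proj(n,P):
    c=arm.calibration(n);R=np.array(c["R"]);t=np.array(c["t"],float)
    return cv2.projectPoints(np.array(P,float).reshape(-1,3),cv2.Rodrigues(R)[0],t,np.array(c["mtx"],float),np.array(c["dist_coeffs"],float))[0].reshape(-1,2)
E
python3 - <<'E'
from h import *
np.set_printoptions(precision=4,suppress=True)
snap("a"); s=arm.observe()
for k in s: print(k,s[k])
for n in("scene","top"):
    c=arm.calibration(n); print(n,c)
print(arm.finger_overhang)
E
```

```text
clock 0.1
joints [ 1.2054  0.4352  0.025   1.574  -0.0116  1.134  -0.0751]
dq [ 0.0003 -0.0018  0.0008 -0.0025  0.0006 -0.0002 -0.0014]
joint_efforts [  0.0037 -66.9128   0.9884 -31.5142  -0.0605   0.0374   0.0001]
position [ 0.1622 -0.6031  0.248 ]
ee_rot [-3.1131 -0.4113  0.0005]
force [ 0.269   0.3371 -0.767 ]
ft_torque [ 0.0593 -0.0266 -0.0135]
width 1.0011637450107627
scene {'mtx': array([[379.2572,   0.    , 320.8065],
       [  0.    , 379.2572, 199.7425],
       [  0.    ,   0.    ,   1.    ]]), 'dist_coeffs': array([-0.071,  0.   ,  0.   ,  0.   ,  0.   ]), 'R': array([[ 0.1304,  0.9914, -0.01  ],
       [ 0.8622, -0.1183, -0.4925],
       [-0.4895,  0.0556, -0.8702]]), 't': array([-0.0754, -0.436 ,  1.4265])}
top {'mtx': array([[385.0044,   0.    , 315.868 ],
       [  0.    , 385.0044, 199.0292],
       [  0.    ,   0.    ,   1.    ]]), 'dist_coeffs': array([0.0252, 0.    , 0.    , 0.    , 0.    ]), 'R': array([[-0.0095, -1.    , -0.0001],
       [-0.9851,  0.0094, -0.1717],
       [ 0.1716, -0.0015, -0.9852]]), 't': array([0.0246, 0.5341, 1.3271])}
0.022
```

View pics/a_scene.png

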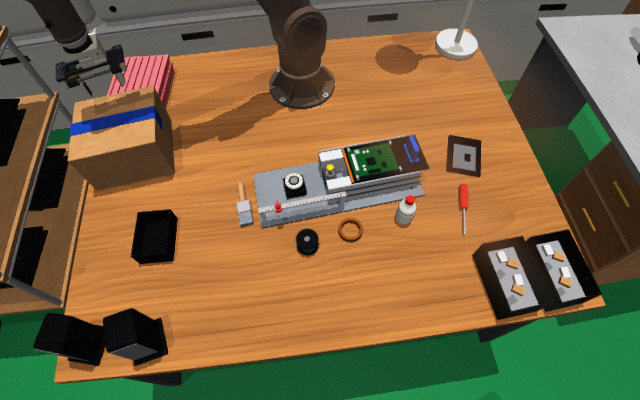

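View pics/a_top.png

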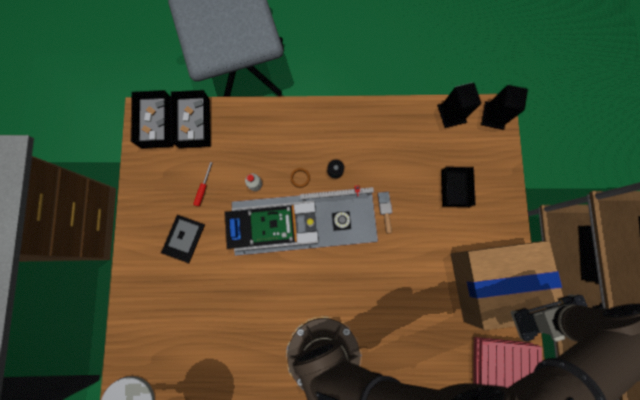

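The station's outward direction is roughly world -y, and the rule side is world +x. In the top view the stop head is near (310,222), the pointer near (357,190) and the grip near (235,229). I'll zoom in on these.

```bash
python3 - <<'E'
import cv2
a=cv2.imread("pics/a_scene.png")[120:235,225:445]; cv2.imwrite("pics/a_sz.png",cv2.resize(a,None,fx=3.6,fy=3.6,interpolation=cv2.INTER_CUBIC))
a=cv2.imread("pics/a_top.png")[175:265,215:405]; cv2.imwrite("pics/a_tz.png",cv2.resize(a,None,fx=4,fy=4,interpolation=cv2.INTER_CUBIC))
E
```

```text
(no output)
```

View pics/a_sz.png

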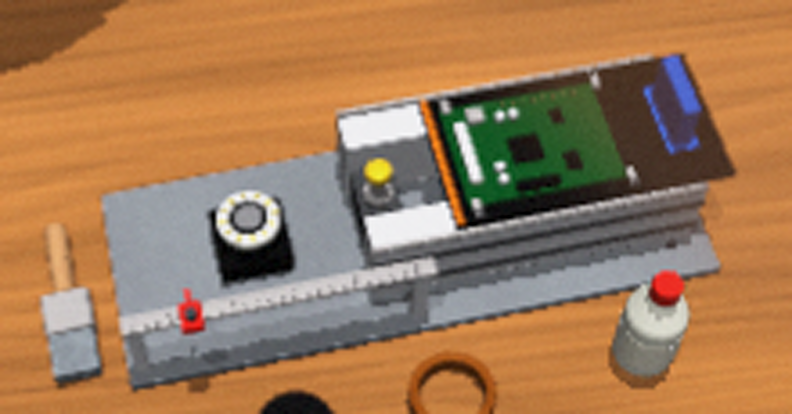

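View pics/a_tz.png

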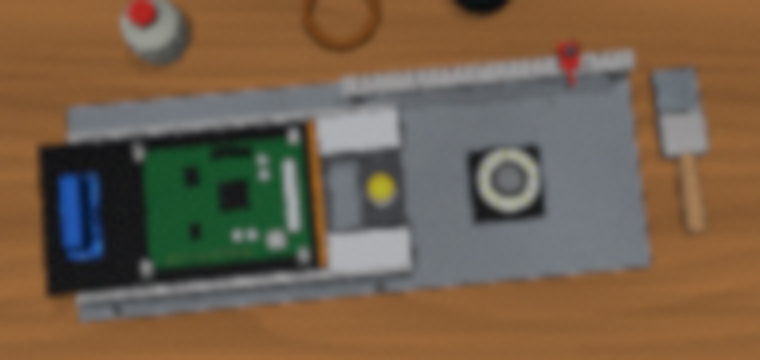

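```bash
cat > m.py <<'E'
from h import *
def mask(im,c):
    hsv=cv2.cvtColor(im,cv2.COLOR_RGB2HSV); h,s,v=[hsv[...,i].astype(int) for i in range(3)]
    return {'y':(h>=22)&(h<=34)&(s>130)&(v>90),'b':(h>=105)&(h<=125)&(s>130)&(v>60),
     'o':(h>=6)&(h<=17)&(s>190)&(v>110),'r':((h<6)|(h>174))&(s>130)&(v>80)}[c]
E
python3 - <<'E'
from m import *
box={'scene':(225,445,120,235),'top':(215,405,175,265)}
for n in('scene','top'):
    im=cv2.imread(f"pics/a_{n}.png")[:,:,::-1].copy(); x0,x1,y0,y1=box[n]
    for c in 'ybor':
        m=np.zeros(im.shape[:2],np.uint8); m[y0:y1,x0:x1]=mask(im,c)[y0:y1,x0:x1]
        k,l,st,ce=cv2.connectedComponentsWithStats(m)
        for i in range(1,k):
            if st[i,4]>3: print(n,c,st[i],ce[i].round(2))
def show(n,u0,u1,v0,v1,name):
    im=cv2.imread(f"pics/a_{n}.png")[v0:v1,u0:u1]; im=cv2.resize(im,None,fx=16,fy=16,interpolation=cv2.INTER_NEAREST)
    for u in range(u0,u1,5): cv2.putText(im,str(u),((u-u0)*16,10),0,.4,(255,255,255),1); cv2.line(im,((u-u0)*16+8,12),((u-u0)*16+8,im.shape[0]),(255,255,255),1)
    for v in range(v0,v1,5): cv2.putText(im,str(v),(0,(v-v0)*16+12),0,.4,(255,255,255),1); cv2.line(im,(25,(v-v0)*16+8),(im.shape[1],(v-v0)*16+8),(255,255,255),1)
    return im
a=[show('scene',262,292,192,214,''),show('top',345,370,178,200,''),]
h=max(x.shape[0] for x in a); cv2.imwrite("pics/ptr.png",np.hstack([x[:352] for x in a])[:, :800])
cv2.imwrite("pics/ptr2.png",a[1])
cv2.imwrite("pics/or_s.png",show('scene',312,360,135,170,''))
cv2.imwrite("pics/or_t.png",show('top',285,325,195,250,'')[:600*2:1][::1])
E
```

```text
scene y [326 164   8   7  46] [329.63 167.11]
scene b [409 136  10  15  67] [413.85 142.97]
scene b [404 144   8  18  25] [407.12 152.08]
scene b [416 159   3   2   4] [417.  159.5]
scene o [342 149  12  34  87] [347.69 165.37]
scene o [338 218  25  17 123] [350.29 224.95]
scene r [406 195   9  10  73] [409.77 199.51]
scene r [275 201   7  12  52] [277.71 207.06]
top y [307 218   7   7  33] [309.76 221.  ]
top b [229 218  12  23 236] [234.52 228.58]
top o [291 176   3   6   6] [291.5 178.5]
top o [294 183   5   3   5] [296.  184.2]
top r [247 175   7   6  35] [250.06 177.43]
top r [354 186   6   9  29] [356.62 189.24]
```

View pics/ptr.png

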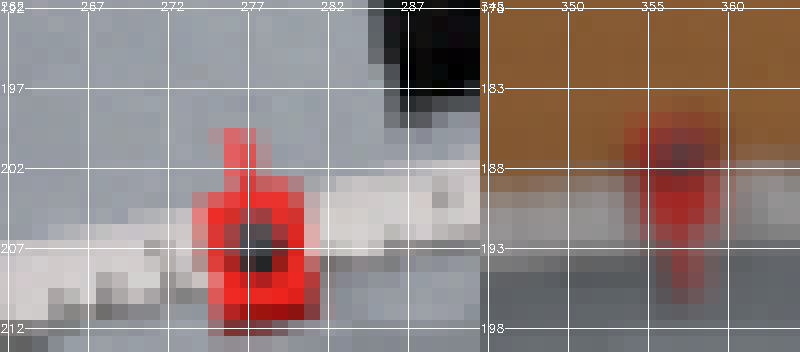

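View pics/ptr2.png

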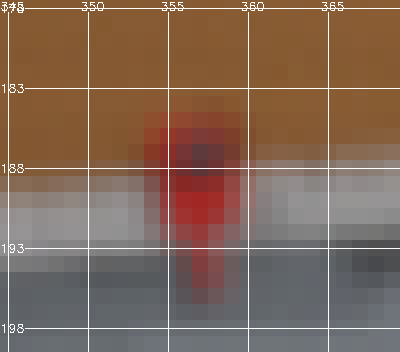

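View pics/or_s.png

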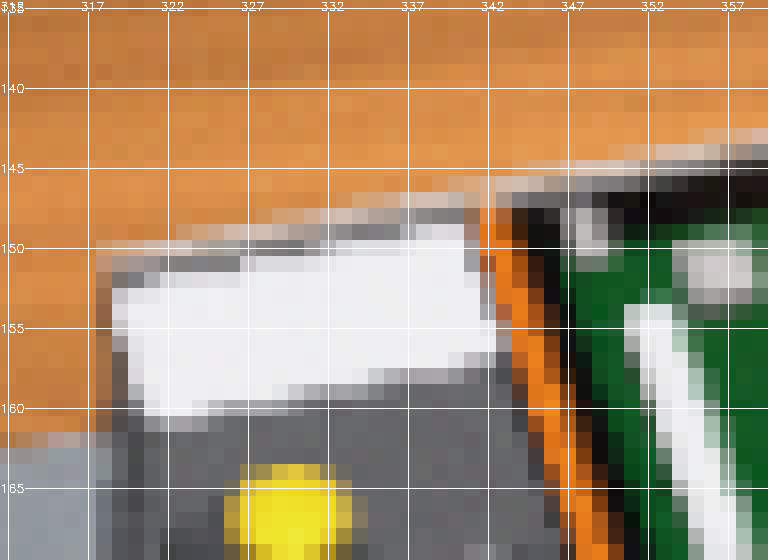

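```bash
python3 - <<'E'
from m import *
np.set_printoptions(precision=4,suppress=True)
print("yellow",tri([[329.63,167.11]],[[309.76,221.0]]))
print("ptr",tri([[276.7,199.4]],[[357.2,196.4]]), onz('scene',[[276.7,199.4]],.085),onz('top',[[357.2,196.4]],.085))
C={}
for n in('scene','top'):
    d=np.load(f"pics/a_{n}_d.npy"); c=arm.calibration(n)
    v,u=np.mgrid[0:400,0:640]; o,r=ray(n,np.c_[u.ravel(),v.ravel()]); 
    P=o+r*d.ravel()[:,None]; 
    ok=(d.ravel()>0)&(abs(P[:,0]-.46)<.2)&(abs(P[:,1])<.4); P=P[ok]
    print(n,P.shape,np.histogram(P[:,2],bins=np.arange(-.01,.15,.005)))
    for lo,hi,t in((.006,.014,'base'),(.083,.093,'carr')):
        q=P[(P[:,2]>lo)&(P[:,2]<hi)]
        (cx,cy),(w,h),a=cv2.minAreaRect(q[:,:2].astype(np.float32)*1000); print(t,len(q),cx,cy,w,h,a,q[:,2].mean())
E
```

```text
yellow [[0.4508 0.0427 0.091  0.0031]]
ptr [[ 0.5357 -0.1224  0.084   0.0031]] [[ 0.5365 -0.1208  0.085 ]] [[ 0.5354 -0.1239  0.085 ]]
scene (27056, 3) (array([ 124, 7509, 7849, 1978, 2349,  544,  273,  115,  224,  156,  132,
        310,  184,  316,  200,  141,  150,  577,  755, 1783,  993,  131,
         21,   30,   35,   48,   14,   18,   41,   56,    0]), array([-0.01 , -0.005,  0.   ,  0.005,  0.01 ,  0.015,  0.02 ,  0.025,
        0.03 ,  0.035,  0.04 ,  0.045,  0.05 ,  0.055,  0.06 ,  0.065,
        0.07 ,  0.075,  0.08 ,  0.085,  0.09 ,  0.095,  0.1  ,  0.105,
        0.11 ,  0.115,  0.12 ,  0.125,  0.13 ,  0.135,  0.14 ,  0.145]))
base 4041 477.0707702636719 -3.759979248046875 795.49609375 373.71685791015625 83.94666290283203 0.0101961283220145
carr 2849 468.2105712890625 88.77128601074219 503.6445007324219 266.26531982421875 83.35311889648438 0.08868484876857861
top (23975, 3) (array([ 603, 6273, 7474, 2435, 1815,  429,  148,   60,  111,   64,   55,
        125,  128,  190,   88,   28,   53,  426,  721, 1598,  864,  105,
          9,    9,   28,   24,    7,    7,   33,   54,    3]), array([-0.01 , -0.005,  0.   ,  0.005,  0.01 ,  0.015,  0.02 ,  0.025,
        0.03 ,  0.035,  0.04 ,  0.045,  0.05 ,  0.055,  0.06 ,  0.065,
        0.07 ,  0.075,  0.08 ,  0.085,  0.09 ,  0.095,  0.1  ,  0.105,
        0.11 ,  0.115,  0.12 ,  0.125,  0.13 ,  0.135,  0.14 ,  0.145]))
base 3436 459.96368408203125 -0.790130615234375 798.4581298828125 399.5697021484375 89.94712829589844 0.00976092976027308
carr 2614 500.818115234375 78.87716674804688 255.60520935058594 516.6244506835938 4.911996364593506 0.08820106912781715
```

View pics/or_t.png

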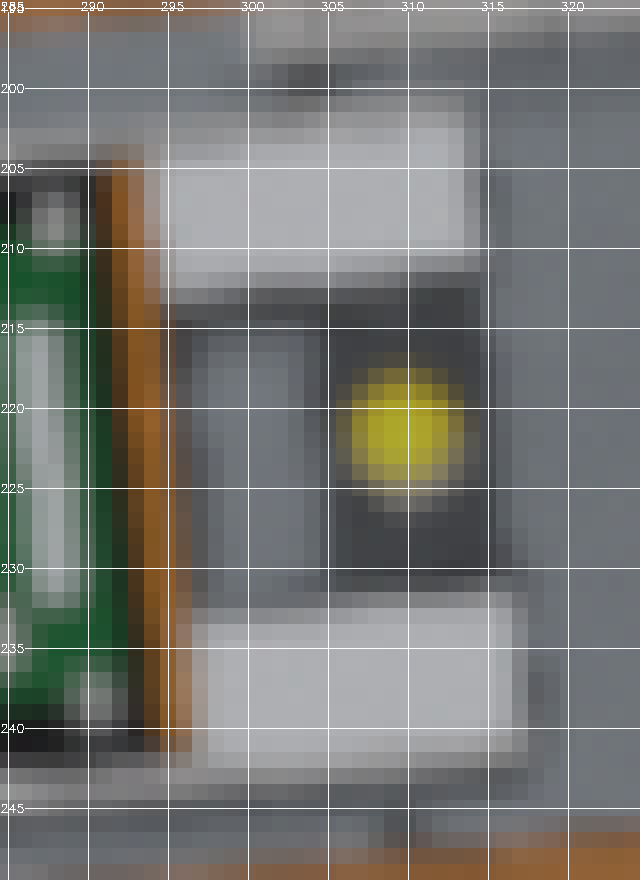

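```bash
python3 - <<'E'
from m import *
np.set_printoptions(precision=4,suppress=True)
for n,rows,win in(('top',range(207,240),lambda v:(290+(v-205)*.08,299+(v-205)*.08)),('scene',range(151,181),lambda v:(340+(v-150)*.33,350+(v-150)*.33))):
    im=cv2.imread(f"pics/a_{n}.png").astype(float); o=im[...,2]-im[...,0]
    L=[];Rr=[]
    for v in rows:
        a,b=win(v); us=np.arange(int(a),int(b)+1); w=o[v,us]; k=w.argmax(); hm=w.max()/2
        # subpixel half-max crossings
        i=k
        while i>0 and w[i]>hm:i-=1
        l=us[i]+(hm-w[i])/(w[i+1]-w[i])
        j=k
        while j<len(us)-1 and w[j]>hm:j+=1
        r=us[j]-(hm-w[j])/(w[j-1]-w[j])
        L.append([l,v]);Rr.append([r,v])
    for t,E in(('L',L),('R',Rr)):
        P=onz(n,E,.088)[:,:2]
        c=np.polyfit(P[:,0],P[:,1],1); res=P[:,1]-np.polyval(c,P[:,0]); k=abs(res)<.003; c=np.polyfit(P[k,0],P[k,1],1)
        print(n,t,'slope',c,'deg',np.degrees(np.arctan(c[0])),'y@0.45',np.polyval(c,.45),'xrange',P[:,0].min(),P[:,0].max(),k.sum(),len(k), E[0],E[-1])
# front edge of rail & side edges by eye (top view)
print("rail front y (top)",onz('top',[[314.2,207],[316.8,237]],.08)," scene",onz('scene',[[319.2,155],],.08))
b=[[230,201.8],[372.8,187.5]]
for n in('top','scene'):
    o,d=ray(n,[[320,200]]); print(n,o)
E
python3 - <<'E'
import cv2,sys
sys.path.insert(0,'.')
im=cv2.imread("pics/a_top.png")[180:255,215:385]; cv2.imwrite("pics/tz2.png",cv2.resize(im,None,fx=4.7,fy=7,interpolation=cv2.INTER_NEAREST))
E
```

```text
top L slope [0.0897 0.0605] deg 5.125772037909172 y@0.45 0.10085291439025734 xrange 0.3900478377821009 0.49999061269669 33 33 [np.float64(291.02127659574467), 207] [np.float64(293.875), 239]
top R slope [0.0895 0.0513] deg 5.114107160769607 y@0.45 0.0915713530356663 xrange 0.38996585602660727 0.4999119353875178 33 33 [np.float64(293.4), 207] [np.float64(296.3369565217391), 239]
scene L slope [0.0863 0.0563] deg 4.930215617009976 y@0.45 0.09509383061041829 xrange 0.3948657264932638 0.502550350847675 30 30 [np.float64(341.87931034482756), 151] [np.float64(350.9166666666667), 180]
scene R slope [0.0879 0.0629] deg 5.022235512953287 y@0.45 0.1024902037574518 xrange 0.39592652753245483 0.503565556534346 30 30 [np.float64(344.4144144144144), 151] [np.float64(353.4675925925926), 180]
rail front y (top) [[0.5005 0.0256 0.08  ]
 [0.3967 0.0176 0.08  ]]  scene [[0.3945 0.02   0.08  ]]
top [0.2986 0.0216 1.3991]
scene [ 1.084  -0.0561  1.026 ]
```

View pics/tz2.png

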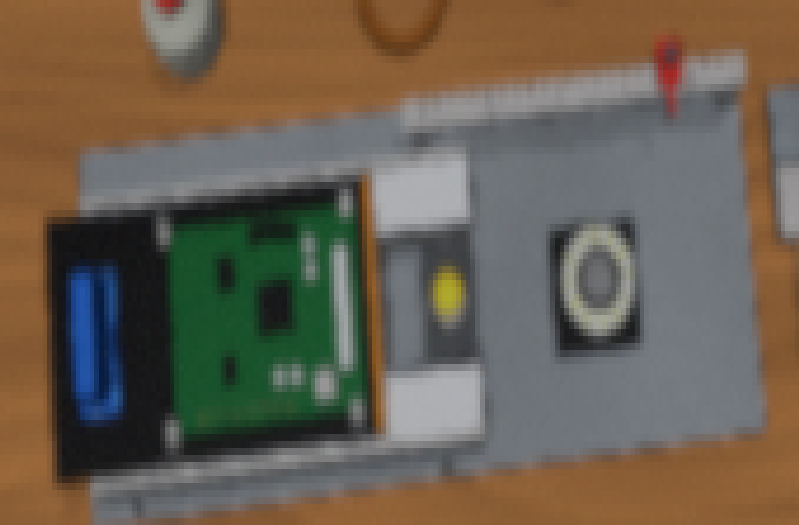

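```bash
python3 - <<'E'
from m import *
np.set_printoptions(precision=3,suppress=True)
for n in('scene','top'):
    d=np.load(f"pics/a_{n}_d.npy")
    v,u=np.mgrid[0:400,0:640]; o,r=ray(n,np.c_[u.ravel(),v.ravel()]); P=(o+r*d.ravel()[:,None]).reshape(400,640,3)
    for uv in ([(120,120),(90,130),(150,150),(90,60),(140,75)] if n=='scene' else [(500,260),(535,270),(510,290),(540,315),(505,360)]): print(n,uv,P[uv[1],uv[0]])
s=arm.observe();R=Ro.from_rotvec(s['ee_rot']).as_matrix();print(R, "delta tool",R.T@(np.array([.4508,.0427,.25])-s['position']))
E
```

```text
scene (120, 120) [ 0.243 -0.571  0.171]
scene (90, 130) [ 0.269 -0.66   0.171]
scene (150, 150) [ 0.345 -0.482  0.135]
scene (90, 60) [ 0.187 -0.58   0.355]
scene (140, 75) [-0.061 -0.584  0.077]
top (500, 260) [ 0.313 -0.556  0.169]
top (535, 270) [ 0.282 -0.661  0.17 ]
top (510, 290) [ 0.222 -0.575  0.175]
top (540, 315) [ 0.17  -0.557  0.355]
top (505, 360) [-0.    -0.579  0.088]
[[ 0.966  0.26  -0.   ]
 [ 0.26  -0.966  0.001]
 [-0.    -0.001 -1.   ]] delta tool [ 0.446 -0.549 -0.001]
```

Call:
{"op": "step_arm", "data": {"plan": [{"tx": 1.5, "ty": -1.5, "tz": -2, "hand": 0}, {"tx": 2.2, "ty": -2.7, "tz": -1.5, "hand": 0}, {"tx": 2.5, "ty": -3.0, "hand": 0}, {"tx": 2.5, "ty": -3.0, "hand": 0}, {"tx": 2.5, "ty": -3.0, "hand": 0}, {"tx": 2.5, "ty": -3.0, "hand": 0}, {"tx": 2.5, "ty": -3.0, "hand": 0}, {"tx": 2.5, "ty": -3.0, "hand": 0}, {"tx": 2.5, "ty": -3.0, "hand": 0}, {"tx": 2.5, "ty": -3.0, "hand": 0}]}}

```text
invalid input at $.plan[0]: expected keys wx, wy, wz, tx, ty, tz, hand
```

Call:
{"op": "step_arm", "data": {"plan": [{"tx": 2.5, "ty": -3.0, "hand": 0}, {"tx": 2.5, "ty": -3.0, "hand": 0}, {"tx": 2.5, "ty": -3.0, "hand": 0}, {"tx": 2.5, "ty": -3.0, "hand": 0}, {"tx": 2.5, "ty": -3.0, "hand": 0}, {"tx": 2.4, "ty": -3.0, "hand": 0}, {"tx": 2.0, "ty": -2.4, "hand": 0}, {"tx": 1.5, "ty": -2.0, "wz": 0.56, "hand": 0}, {"wz": 0.56, "hand": 0}, {"wz": 0.55, "hand": 0}]}}

```text
invalid input at $.plan[0]: expected keys wx, wy, wz, tx, ty, tz, hand
```

```bash
cat > rel.py <<'E'
from h import *
import sys
np.set_printoptions(precision=4,suppress=True)
s=arm.observe();R=Ro.from_rotvec(s['ee_rot']).as_matrix();print(s['clock'],s['position'],'F',s['force'],'T',s['ft_torque'],'w',s['width']);print(R)
if len(sys.argv)>1:
    T=np.array(eval(sys.argv[1])); print("delta tool cm",R.T@(T-s['position'])*100)
yaw=np.degrees(np.arctan2(R[1,0],R[0,0])); print("yaw",yaw)
E
python3 rel.py "[.4508,.0427,.130]"
```

```text
0.1 [ 0.1622 -0.6031  0.248 ] F [ 0.269   0.3371 -0.767 ] T [ 0.0593 -0.0266 -0.0135] w 1.0011637450107627
[[ 0.9657  0.2597 -0.0005]
 [ 0.2597 -0.9657  0.0013]
 [-0.0001 -0.0014 -1.    ]]
delta tool cm [ 44.6442 -54.8559  11.8736]
yaw 15.05264780922551
```

All keys are required in each row, so I'll resend.

Call:
{"op": "step_arm", "data": {"plan": [{"wx": 0, "wy": 0, "wz": 0, "tx": 1.5, "ty": -1.5, "tz": -2, "hand": 0}, {"wx": 0, "wy": 0, "wz": 0, "tx": 2.2, "ty": -2.7, "tz": -1.5, "hand": 0}, {"wx": 0, "wy": 0, "wz": 0, "tx": 2.5, "ty": -3, "tz": 0, "hand": 0}, {"wx": 0, "wy": 0, "wz": 0, "tx": 2.5, "ty": -3, "tz": 0, "hand": 0}, {"wx": 0, "wy": 0, "wz": 0, "tx": 2.5, "ty": -3, "tz": 0, "hand": 0}, {"wx": 0, "wy": 0, "wz": 0, "tx": 2.5, "ty": -3, "tz": 0, "hand": 0}, {"wx": 0, "wy": 0, "wz": 0, "tx": 2.5, "ty": -3, "tz": 0, "hand": 0}, {"wx": 0, "wy": 0, "wz": 0, "tx": 2.5, "ty": -3, "tz": 0, "hand": 0}, {"wx": 0, "wy": 0, "wz": 0, "tx": 2.5, "ty": -3, "tz": 0, "hand": 0}, {"wx": 0, "wy": 0, "wz": 0, "tx": 2.5, "ty": -3, "tz": 0, "hand": 0}]}}

```text
clock: 0.93
position: [0.3181, -0.2678, 0.2836]
ee_rot: [3.114, 0.411, -0.0]
force: [0.3, -0.1, -0.2]
width: 0.324
```

Call:
{"op": "step_arm", "data": {"plan": [{"wx": 0, "wy": 0, "wz": 0, "tx": 2.5, "ty": -3, "tz": 0, "hand": 0}, {"wx": 0, "wy": 0, "wz": 0, "tx": 2.5, "ty": -3, "tz": 0, "hand": 0}, {"wx": 0, "wy": 0, "wz": 0, "tx": 2.5, "ty": -3, "tz": 0, "hand": 0}, {"wx": 0, "wy": 0, "wz": 0, "tx": 2.5, "ty": -3, "tz": 0, "hand": 0}, {"wx": 0, "wy": 0, "wz": 0, "tx": 2.5, "ty": -3, "tz": 0, "hand": 0}, {"wx": 0, "wy": 0, "wz": 0, "tx": 2.4, "ty": -3, "tz": 0, "hand": 0}, {"wx": 0, "wy": 0, "wz": 0, "tx": 2.0, "ty": -2.4, "tz": 0, "hand": 0}, {"wx": 0, "wy": 0, "wz": 0.56, "tx": 1.5, "ty": -2, "tz": 0, "hand": 0}, {"wx": 0, "wy": 0, "wz": 0.56, "tx": 0, "ty": 0, "tz": 0, "hand": 0}, {"wx": 0, "wy": 0, "wz": 0.55, "tx": 0, "ty": 0, "tz": 0, "hand": 0}]}}

```text
clock: 1.77
position: [0.4377, -0.0037, 0.2834]
ee_rot: [-3.138, -0.139, 0.001]
force: [-0.0, -1.2, -0.7]
width: 0.007
```

```bash
python3 rel.py "[.4508,.0427,.130]"
```

```text
1.7667 [ 0.4377 -0.0037  0.2834] F [-0.0124 -1.1512 -0.747 ] T [-0.033  -0.0143  0.0129] w 0.006930809598303841
[[ 0.9961  0.0886 -0.0006]
 [ 0.0886 -0.9961  0.0006]
 [-0.0006 -0.0007 -1.    ]]
delta tool cm [ 1.7284 -4.4956 15.3454]
yaw 5.080793185861479
```

Call:
{"op": "step_arm", "data": {"plan": [{"wx": 0, "wy": 0, "wz": 0, "tx": 0.9, "ty": -2.3, "tz": 0, "hand": 0}, {"wx": 0, "wy": 0, "wz": 0, "tx": 0.8, "ty": -2.2, "tz": 1, "hand": 0}, {"wx": 0, "wy": 0, "wz": 0, "tx": 0, "ty": 0, "tz": 3, "hand": 0}, {"wx": 0, "wy": 0, "wz": 0, "tx": 0, "ty": 0, "tz": 3, "hand": 0}, {"wx": 0, "wy": 0, "wz": 0, "tx": 0, "ty": 0, "tz": 3, "hand": 0}, {"wx": 0, "wy": 0, "wz": 0, "tx": 0, "ty": 0, "tz": 2.5, "hand": 0}, {"wx": 0, "wy": 0, "wz": 0, "tx": 0, "ty": 0, "tz": 1.8, "hand": 0}, {"wx": 0, "wy": 0, "wz": 0, "tx": 0, "ty": 0, "tz": 1, "hand": 0}, {"wx": 0, "wy": 0, "wz": 0, "tx": 0, "ty": 0, "tz": 0, "hand": 0}, {"wx": 0, "wy": 0, "wz": 0, "tx": 0, "ty": 0, "tz": 0, "hand": 0}]}}

```text
clock: 2.6
position: [0.4505, 0.0408, 0.1309]
ee_rot: [-3.139, -0.138, 0.001]
force: [0.4, 0.6, -0.1]
width: 0.002
```

```bash
python3 rel.py "[.4508,.0427,.098]"; python3 - <<'E'
from h import *
snap("b")
a=cv2.imread("pics/b_scene.png")[110:235,225:445]; cv2.imwrite("pics/b_sz.png",cv2.resize(a,None,fx=3.6,fy=3.6,interpolation=cv2.INTER_CUBIC))
a=cv2.imread("pics/b_top.png")[175:265,215:405]; cv2.imwrite("pics/b_tz.png",cv2.resize(a,None,fx=4,fy=4,interpolation=cv2.INTER_CUBIC))
E
```

```text
2.6 [0.4505 0.0408 0.1309] F [ 0.4289  0.6437 -0.1471] T [ 0.0467  0.0117 -0.0623] w 0.002301241853805167
[[ 0.9961  0.0879 -0.0006]
 [ 0.0879 -0.9961  0.    ]
 [-0.0006 -0.0001 -1.    ]]
delta tool cm [ 0.0505 -0.1854  3.2896]
yaw 5.042401945477423
```

View pics/b_sz.png

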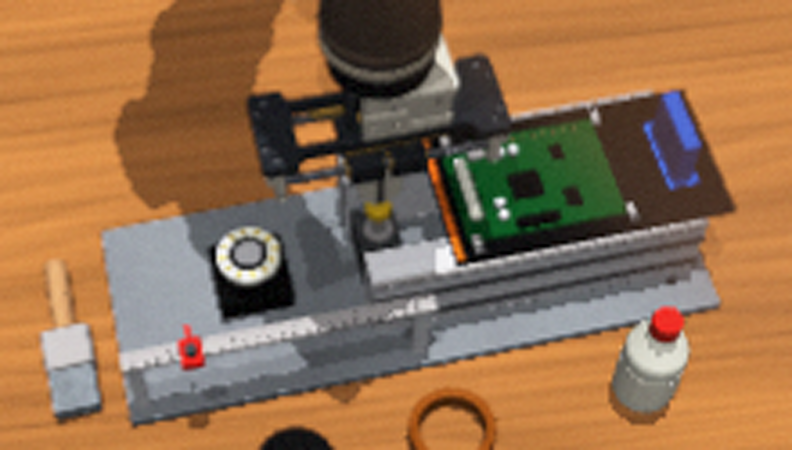

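View pics/b_tz.png

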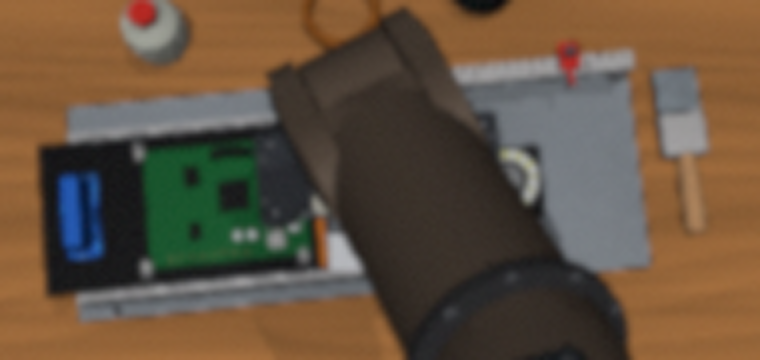

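The closed fingertips are right above the yellow head (zoomed scene view, about (378,205)). Now I press.

Call:
{"op": "step_arm", "data": {"plan": [{"wx": 0, "wy": 0, "wz": 0, "tx": 0, "ty": -0.2, "tz": 0.6, "hand": 0}, {"wx": 0, "wy": 0, "wz": 0, "tx": 0, "ty": 0, "tz": 0.4, "hand": 0}, {"wx": 0, "wy": 0, "wz": 0, "tx": 0, "ty": 0, "tz": 0.4, "hand": 0}, {"wx": 0, "wy": 0, "wz": 0, "tx": 0, "ty": 0, "tz": 0.4, "hand": 0}, {"wx": 0, "wy": 0, "wz": 0, "tx": 0, "ty": 0, "tz": 0.4, "hand": 0}, {"wx": 0, "wy": 0, "wz": 0, "tx": 0, "ty": 0, "tz": 0.3, "hand": 0}, {"wx": 0, "wy": 0, "wz": 0, "tx": 0, "ty": 0, "tz": 0.3, "hand": 0}, {"wx": 0, "wy": 0, "wz": 0, "tx": 0, "ty": 0, "tz": 0.2, "hand": 0}, {"wx": 0, "wy": 0, "wz": 0, "tx": 0, "ty": 0, "tz": 0, "hand": 0}, {"wx": 0, "wy": 0, "wz": 0, "tx": 0, "ty": 0, "tz": 0, "hand": 0}]}}

```text
clock: 3.53
position: [0.4502, 0.0427, 0.1006]
ee_rot: [3.139, 0.138, -0.001]
force: [0.3, 1.1, -0.2]
width: 0.007
```

```bash
python3 rel.py "[.4508,.0427,.098]"
```

```text
3.5333 [0.4502 0.0427 0.1006] F [ 0.2829  1.1377 -0.2188] T [ 0.0089  0.034  -0.0184] w 0.007298953253910748
[[ 0.9961  0.0878 -0.0004]
 [ 0.0878 -0.9961 -0.0001]
 [-0.0004  0.     -1.    ]]
delta tool cm [0.0645 0.0057 0.2558]
yaw 5.036135577148324
```

Call:
{"op": "step_arm", "data": {"plan": [{"wx": 0, "wy": 0, "wz": 0, "tx": 0, "ty": 0, "tz": 0.1, "hand": 0}, {"wx": 0, "wy": 0, "wz": 0, "tx": 0, "ty": 0, "tz": 0.1, "hand": 0}, {"wx": 0, "wy": 0, "wz": 0, "tx": 0, "ty": 0, "tz": 0.1, "hand": 0}, {"wx": 0, "wy": 0, "wz": 0, "tx": 0, "ty": 0, "tz": 0, "hand": 0}, {"wx": 0, "wy": 0, "wz": 0, "tx": 0, "ty": 0, "tz": 0, "hand": 0}, {"wx": 0, "wy": 0, "wz": 0, "tx": 0, "ty": 0, "tz": 0, "hand": 0}, {"wx": 0, "wy": 0, "wz": 0, "tx": 0, "ty": 0, "tz": 0, "hand": 0}, {"wx": 0, "wy": 0, "wz": 0, "tx": 0, "ty": 0, "tz": 0, "hand": 0}, {"wx": 0, "wy": 0, "wz": 0, "tx": 0, "ty": 0, "tz": 0, "hand": 0}, {"wx": 0, "wy": 0, "wz": 0, "tx": 0, "ty": 0, "tz": 0, "hand": 0}]}}

```text
clock: 4.37
position: [0.4506, 0.0428, 0.099]
ee_rot: [3.138, 0.138, 0.002]
force: [-5.6, -1.0, 21.4]
width: 0.005
```

```bash
python3 rel.py "[.4508,.0427,.098]"
```

```text
4.3667 [0.4506 0.0428 0.099 ] F [-5.6367 -1.0087 21.4426] T [-0.2951  1.3882 -0.054 ] w 0.005217070651189608
[[ 0.9961  0.0877  0.0012]
 [ 0.0877 -0.9961 -0.0007]
 [ 0.0011  0.0008 -1.    ]]
delta tool cm [0.0238 0.0097 0.0998]
yaw 5.0296590416569575
```

Call:
{"op": "step_arm", "data": {"plan": [{"wx": 0, "wy": 0, "wz": 0, "tx": 0, "ty": 0, "tz": -1, "hand": 0}, {"wx": 0, "wy": 0, "wz": 0, "tx": 0, "ty": 0, "tz": -2.5, "hand": 0}, {"wx": 0, "wy": 0, "wz": 0, "tx": 0, "ty": 0, "tz": -3, "hand": 0}, {"wx": 0, "wy": 0, "wz": 0, "tx": 0, "ty": 0, "tz": -3, "hand": 0.5}, {"wx": 0, "wy": 0, "wz": 0, "tx": 0, "ty": -1, "tz": -2.5, "hand": 0.5}, {"wx": 0, "wy": 0, "wz": 0, "tx": 0, "ty": -3, "tz": -1.5, "hand": 0.5}, {"wx": 0, "wy": 0, "wz": 0, "tx": 0, "ty": -3.5, "tz": -1, "hand": 0.5}, {"wx": 0, "wy": 0, "wz": 0, "tx": 0, "ty": -3.5, "tz": 0, "hand": 0.5}, {"wx": 0, "wy": 0, "wz": 0, "tx": 0, "ty": -3.5, "tz": 0, "hand": 0.5}, {"wx": 0, "wy": 0, "wz": 0, "tx": 0, "ty": 0, "tz": 0, "hand": 0.5}]}}

```text
clock: 5.2
position: [0.4361, 0.1946, 0.2439]
ee_rot: [-3.133, -0.15, -0.003]
force: [0.8, 0.9, 0.5]
width: 0.46
```

```bash
python3 rel.py "[.4284,.2971,.115]"; python3 - <<'E'
from m import *
np.set_printoptions(precision=4,suppress=True)
o=snap("c")
a=cv2.imread("pics/c_scene.png")[100:235,225:445]; cv2.imwrite("pics/c_sz.png",cv2.resize(a,None,fx=3.6,fy=3.6,interpolation=cv2.INTER_CUBIC))
g=[]
for n,(u0,u1,v0,v1) in(('scene',(395,430,125,170)),('top',(222,248,210,245))):
    im=cv2.imread(f"pics/a_{n}.png")[v0:v1,u0:u1]; f=14
    im=cv2.resize(im,None,fx=f,fy=f,interpolation=cv2.INTER_NEAREST)
    for u in range(u0,u1,5): cv2.putText(im,str(u),((u-u0)*f,10),0,.4,(255,255,255),1); cv2.line(im,((u-u0)*f+7,12),((u-u0)*f+7,im.shape[0]),(255,255,255),1)
    for v in range(v0,v1,5): cv2.putText(im,str(v),(0,(v-v0)*f+12),0,.4,(255,255,255),1); cv2.line(im,(25,(v-v0)*f+7),(im.shape[1],(v-v0)*f+7),(255,255,255),1)
    g.append(im)
h=min(x.shape[0] for x in g); cv2.imwrite("pics/grip.png",np.hstack([x[:h] for x in g]))
c0=np.array([.4284,.2971]);xs=np.array([.0878,-.9961]);ys=np.array([.9961,.0878])
cor=[np.r_[c0+a*.008*xs+b*.03*ys,.136] for a,b in((-1,-1),(1,-1),(1,1),(-1,1))]
for n in('scene','top'): print(n,proj(n,cor))
E
```

```text
5.2 [0.4361 0.1946 0.2439] F [0.8344 0.8548 0.4717] T [0.0265 0.055  0.0511] w 0.46008433703404844
[[ 0.9954  0.0958  0.0015]
 [ 0.0958 -0.9954  0.0047]
 [ 0.002  -0.0045 -1.    ]]
delta tool cm [  0.1889 -10.2232  12.9383]
yaw 5.496677480099911
scene [[412.4623 134.4878]
 [407.4205 135.3975]
 [414.1897 151.1432]
 [419.3502 150.1794]]
top [[229.7349 236.2497]
 [234.633  235.7677]
 [233.5295 217.6315]
 [228.6713 218.1032]]
```

View pics/c_sz.png

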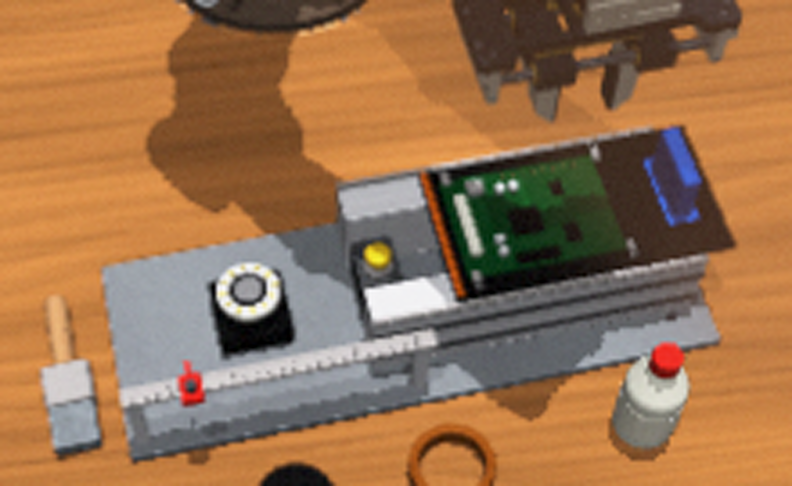

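View pics/grip.png

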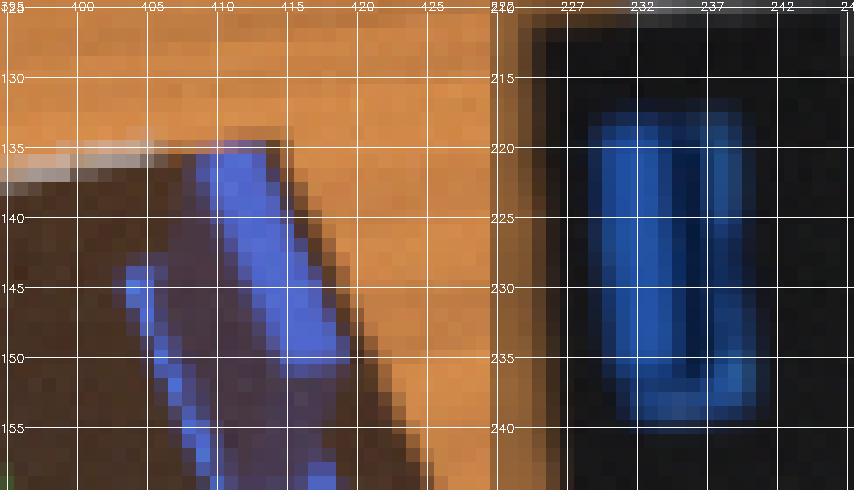

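```bash
python3 - <<'E'
from m import *
np.set_printoptions(precision=4,suppress=True)
uv=[]
for n,(x0,x1,y0,y1) in(('scene',(315,345,155,185)),('top',(300,320,210,235))):
    im=cv2.imread(f"pics/c_{n}.png")[:,:,::-1].copy(); m=np.zeros(im.shape[:2],np.uint8); m[y0:y1,x0:x1]=mask(im,'y')[y0:y1,x0:x1]
    v,u=np.nonzero(m); print(n,len(u),u.mean() if len(u) else 0,v.mean() if len(u) else 0); uv.append([u.mean(),v.mean()])
print(onz('scene',[uv[0]],.077),onz('scene',[uv[0]],.094))
print(tri([uv[0]],[uv[1]]))
E
```

```text
scene 45 329.6222222222222 170.62222222222223
top 29 309.7241379310345 221.58620689655172
[[0.4541 0.0439 0.077 ]] [[0.4654 0.0421 0.094 ]]
[[0.4509 0.043  0.0724 0.0029]]
```

The stop stays down: its head dropped from z≈0.091 to 0.072. Next I go over the grip.

Call:
{"op": "step_arm", "data": {"plan": [{"wx": 0, "wy": 0, "wz": 0, "tx": 0.2, "ty": -2.5, "tz": 0, "hand": 0.5}, {"wx": 0, "wy": 0, "wz": 0, "tx": 0, "ty": -3, "tz": 0, "hand": 0.5}, {"wx": 0, "wy": 0, "wz": 0, "tx": 0, "ty": -2.5, "tz": 1, "hand": 0.5}, {"wx": 0, "wy": 0, "wz": 0, "tx": 0, "ty": -1.6, "tz": 1.5, "hand": 0.5}, {"wx": 0, "wy": 0, "wz": 0, "tx": 0, "ty": 0, "tz": 2, "hand": 0.5}, {"wx": 0, "wy": 0, "wz": 0, "tx": 0, "ty": 0, "tz": 1, "hand": 0.5}, {"wx": 0, "wy": 0, "wz": 0, "tx": 0, "ty": 0, "tz": 0, "hand": 0.5}, {"wx": 0, "wy": 0, "wz": 0, "tx": 0, "ty": 0, "tz": 0, "hand": 0.5}, {"wx": 0, "wy": 0, "wz": 0, "tx": 0, "ty": 0, "tz": 0, "hand": 0.5}, {"wx": 0, "wy": 0, "wz": 0, "tx": 0, "ty": 0, "tz": 0, "hand": 0.5}]}}

```text
clock: 6.13
position: [0.432, 0.2826, 0.1888]
ee_rot: [-3.138, -0.136, -0.002]
force: [0.5, -0.4, 0.6]
width: 0.498
```

```bash
python3 rel.py "[.4284,.2971,.115]"
```

```text
6.1333 [0.432  0.2826 0.1888] F [ 0.4901 -0.445   0.6297] T [-0.0058  0.0122  0.0302] w 0.498165261634104
[[ 0.9963  0.0864  0.0015]
 [ 0.0864 -0.9963  0.0005]
 [ 0.0016 -0.0004 -1.    ]]
delta tool cm [-0.2408 -1.4752  7.3758]
yaw 4.95600431945889
```

Call:
{"op": "step_arm", "data": {"plan": [{"wx": 0, "wy": 0, "wz": 0, "tx": -0.2, "ty": -1.0, "tz": 0, "hand": 0.5}, {"wx": 0, "wy": 0, "wz": 0, "tx": 0, "ty": -0.5, "tz": 0.5, "hand": 0.5}, {"wx": 0, "wy": 0, "wz": 0, "tx": 0, "ty": 0, "tz": 1, "hand": 0.5}, {"wx": 0, "wy": 0, "wz": 0, "tx": 0, "ty": 0, "tz": 1.2, "hand": 0.5}, {"wx": 0, "wy": 0, "wz": 0, "tx": 0, "ty": 0, "tz": 1.2, "hand": 0.5}, {"wx": 0, "wy": 0, "wz": 0, "tx": 0, "ty": 0, "tz": 1.2, "hand": 0.5}, {"wx": 0, "wy": 0, "wz": 0, "tx": 0, "ty": 0, "tz": 1.0, "hand": 0.5}, {"wx": 0, "wy": 0, "wz": 0, "tx": 0, "ty": 0, "tz": 0.7, "hand": 0.5}, {"wx": 0, "wy": 0, "wz": 0, "tx": 0, "ty": 0, "tz": 0.4, "hand": 0.5}, {"wx": 0, "wy": 0, "wz": 0, "tx": 0, "ty": 0, "tz": 0, "hand": 0.5}]}}

```text
clock: 6.97
position: [0.4274, 0.2975, 0.1148]
ee_rot: [3.138, 0.138, -0.002]
force: [-0.7, -0.5, -0.1]
width: 0.501
```

```bash
python3 rel.py "[.4284,.2971,.115]"; python3 - <<'E'
from h import *
snap("d")
a=cv2.imread("pics/d_scene.png")[90:210,320:460]; cv2.imwrite("pics/d_sz.png",cv2.resize(a,None,fx=5,fy=5,interpolation=cv2.INTER_CUBIC))
E
```

```text
6.9667 [0.4274 0.2975 0.1148] F [-0.7224 -0.507  -0.13  ] T [-0.0457  0.0235  0.0377] w 0.500866395731175
[[ 0.9961  0.088  -0.0012]
 [ 0.088  -0.9961 -0.0008]
 [-0.0013  0.0007 -1.    ]]
delta tool cm [ 0.0954  0.0508 -0.0232]
yaw 5.050404534891464
```

View pics/d_sz.png

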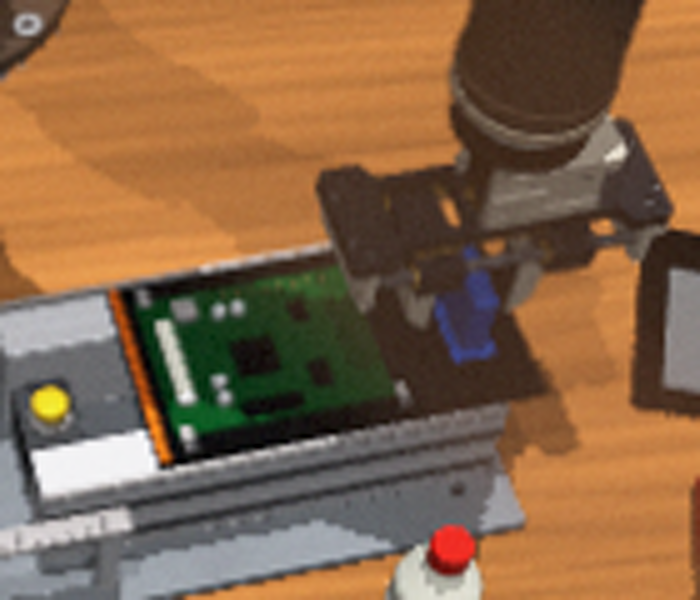

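The fingers straddle the blue grip at about (470,300). I'll close now.

Call:
{"op": "step_arm", "data": {"plan": [{"wx": 0, "wy": 0, "wz": 0, "tx": 0, "ty": 0, "tz": 0, "hand": 0.3}, {"wx": 0, "wy": 0, "wz": 0, "tx": 0, "ty": 0, "tz": 0, "hand": 0.25}, {"wx": 0, "wy": 0, "wz": 0, "tx": 0, "ty": 0, "tz": 0, "hand": 0.2}, {"wx": 0, "wy": 0, "wz": 0, "tx": 0, "ty": 0, "tz": 0, "hand": 0.1}, {"wx": 0, "wy": 0, "wz": 0, "tx": 0, "ty": 0, "tz": 0, "hand": 0}, {"wx": 0, "wy": 0, "wz": 0, "tx": 0, "ty": 0, "tz": 0, "hand": 0}, {"wx": 0, "wy": 0, "wz": 0, "tx": 0, "ty": 0, "tz": 0, "hand": 0}, {"wx": 0, "wy": 0, "wz": 0, "tx": 0, "ty": 0, "tz": 0, "hand": 0}, {"wx": 0, "wy": 0, "wz": 0, "tx": 0, "ty": 0, "tz": 0, "hand": 0}, {"wx": 0, "wy": 0, "wz": 0, "tx": 0, "ty": 0, "tz": 0, "hand": 0}], "force": 40}}

```text
clock: 7.9
position: [0.428, 0.2971, 0.1159]
ee_rot: [3.138, 0.137, 0.0]
force: [0.6, -5.1, 6.2]
width: 0.172
```

```bash
python3 rel.py "[.4284,.2971,.115]"
```

```text
7.9 [0.428  0.2971 0.1159] F [ 0.5939 -5.1313  6.1585] T [-0.7498  0.1553  0.0234] w 0.17155042499791961
[[ 0.9962  0.0872  0.0002]
 [ 0.0872 -0.9962 -0.0009]
 [ 0.0001  0.0009 -1.    ]]
delta tool cm [0.0376 0.0038 0.0866]
yaw 5.000027023656951
```

Call:
{"op": "step_arm", "data": {"plan": [{"wx": 0, "wy": 0, "wz": 0, "tx": 0, "ty": 0.3, "tz": 0, "hand": 0}, {"wx": 0, "wy": 0, "wz": 0, "tx": 0, "ty": 0.6, "tz": 0, "hand": 0}, {"wx": 0, "wy": 0, "wz": 0, "tx": 0, "ty": 0.8, "tz": 0, "hand": 0}, {"wx": 0, "wy": 0, "wz": 0, "tx": 0, "ty": 0.8, "tz": 0, "hand": 0}, {"wx": 0, "wy": 0, "wz": 0, "tx": 0, "ty": 0.8, "tz": 0, "hand": 0}, {"wx": 0, "wy": 0, "wz": 0, "tx": 0, "ty": 0.8, "tz": 0, "hand": 0}, {"wx": 0, "wy": 0, "wz": 0, "tx": 0, "ty": 0.6, "tz": 0, "hand": 0}, {"wx": 0, "wy": 0, "wz": 0, "tx": 0, "ty": 0.3, "tz": 0, "hand": 0}, {"wx": 0, "wy": 0, "wz": 0, "tx": 0, "ty": 0, "tz": 0, "hand": 0}, {"wx": 0, "wy": 0, "wz": 0, "tx": 0, "ty": 0, "tz": 0, "hand": 0}]}}

```text
clock: 8.73
position: [0.4326, 0.2466, 0.1159]
ee_rot: [3.137, 0.136, 0.0]
force: [0.4, -2.4, 7.3]
width: 0.174
```

```bash
python3 rel.py "[.4284+.222*.0875,.2971-.222*.9962,.115]"
```

```text
8.7333 [0.4326 0.2466 0.1159] F [ 0.4175 -2.4494  7.3339] T [-0.1212  0.1305  0.0453] w 0.17376991854927076
[[ 0.9963  0.0864  0.0003]
 [ 0.0864 -0.9963 -0.0016]
 [ 0.0001  0.0016 -1.    ]]
delta tool cm [ 0.0408 17.1353  0.1134]
yaw 4.957164120590248
```

Call:
{"op": "step_arm", "data": {"plan": [{"wx": 0, "wy": 0, "wz": 0, "tx": 0, "ty": 0.4, "tz": 0, "hand": 0}, {"wx": 0, "wy": 0, "wz": 0, "tx": 0, "ty": 0.8, "tz": 0, "hand": 0}, {"wx": 0, "wy": 0, "wz": 0, "tx": 0, "ty": 1, "tz": 0, "hand": 0}, {"wx": 0, "wy": 0, "wz": 0, "tx": 0, "ty": 1, "tz": 0, "hand": 0}, {"wx": 0, "wy": 0, "wz": 0, "tx": 0, "ty": 1, "tz": 0, "hand": 0}, {"wx": 0, "wy": 0, "wz": 0, "tx": 0, "ty": 1, "tz": 0, "hand": 0}, {"wx": 0, "wy": 0, "wz": 0, "tx": 0, "ty": 1, "tz": 0, "hand": 0}, {"wx": 0, "wy": 0, "wz": 0, "tx": 0, "ty": 0.8, "tz": 0, "hand": 0}, {"wx": 0, "wy": 0, "wz": 0, "tx": 0, "ty": 0.4, "tz": 0, "hand": 0}, {"wx": 0, "wy": 0, "wz": 0, "tx": 0, "ty": 0, "tz": 0, "hand": 0}]}}

```text
clock: 9.57
position: [0.4389, 0.1732, 0.1158]
ee_rot: [3.138, 0.136, 0.0]
force: [-0.2, -0.8, 7.2]
width: 0.176
```

```bash
python3 rel.py "[.4284+.222*.0875,.2971-.222*.9962,.115]"; python3 - <<'E'
from h import *
snap("e")
a=cv2.imread("pics/e_scene.png")[100:235,225:445]; cv2.imwrite("pics/e_sz.png",cv2.resize(a,None,fx=3.6,fy=3.6,interpolation=cv2.INTER_CUBIC))
a=cv2.imread("pics/e_top.png")[175:265,215:405]; cv2.imwrite("pics/e_tz.png",cv2.resize(a,None,fx=4,fy=4,interpolation=cv2.INTER_CUBIC))
E
```

```text
9.5667 [0.4389 0.1732 0.1158] F [-0.2315 -0.8066  7.2226] T [0.0823 0.0603 0.037 ] w 0.1755088629540547
[[ 0.9962  0.0868  0.0002]
 [ 0.0868 -0.9962 -0.0007]
 [ 0.0001  0.0007 -1.    ]]
delta tool cm [0.0434 9.7659 0.0906]
yaw 4.978454897380732
```

View pics/e_sz.png

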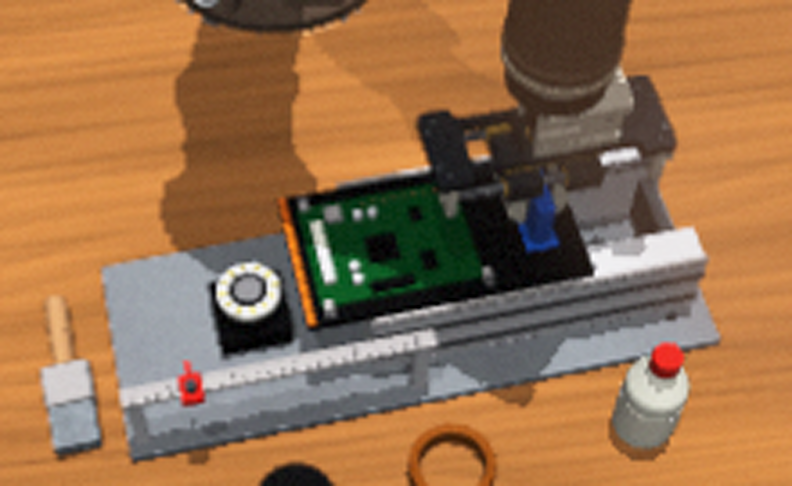

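View pics/e_tz.png

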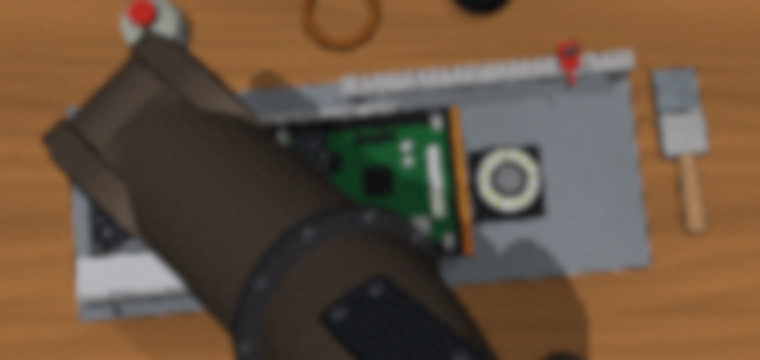

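Call:
{"op": "step_arm", "data": {"plan": [{"wx": 0, "wy": 0, "wz": 0, "tx": 0, "ty": 0.4, "tz": 0, "hand": 0}, {"wx": 0, "wy": 0, "wz": 0, "tx": 0, "ty": 0.8, "tz": 0, "hand": 0}, {"wx": 0, "wy": 0, "wz": 0, "tx": 0, "ty": 1, "tz": 0, "hand": 0}, {"wx": 0, "wy": 0, "wz": 0, "tx": 0, "ty": 1, "tz": 0, "hand": 0}, {"wx": 0, "wy": 0, "wz": 0, "tx": 0, "ty": 1, "tz": 0, "hand": 0}, {"wx": 0, "wy": 0, "wz": 0, "tx": 0, "ty": 1, "tz": 0, "hand": 0}, {"wx": 0, "wy": 0, "wz": 0, "tx": 0, "ty": 0.9, "tz": 0, "hand": 0}, {"wx": 0, "wy": 0, "wz": 0, "tx": 0, "ty": 0.6, "tz": 0, "hand": 0}, {"wx": 0, "wy": 0, "wz": 0, "tx": 0, "ty": 0.3, "tz": 0, "hand": 0}, {"wx": 0, "wy": 0, "wz": 0, "tx": 0, "ty": 0, "tz": 0, "hand": 0}]}}

```text
clock: 10.5
position: [0.445, 0.104, 0.1159]
ee_rot: [3.139, 0.137, 0.0]
force: [0.0, 1.9, 6.3]
width: 0.172
```

```bash
python3 rel.py "[.4284+.222*.0875,.2971-.222*.9962,.115]"; cat > meas.py <<'E'
from m import *
np.set_printoptions(precision=4,suppress=True)
def run(tag):
    for n in('top','scene'):
        im=cv2.imread(f"pics/{tag}_{n}.png").astype(float); o=im[...,2]-im[...,0]
        # seed from orange mask near expected
        hsv=cv2.cvtColor(im.astype(np.uint8),cv2.COLOR_BGR2HSV)
        x0,x1,y0,y1=((295,372,196,242) if n=='top' else (262,345,150,195))
        m=(hsv[...,0]>=5)&(hsv[...,0]<=18)&(hsv[...,1]>140)&(hsv[...,2]>70); mm=np.zeros_like(m,np.uint8); mm[y0:y1,x0:x1]=m[y0:y1,x0:x1]
        k,l,st,ce=cv2.connectedComponentsWithStats(mm); 
        i=1+np.argmax(st[1:,4]); print(n,'blob',st[i])
        E=[]
        for v in range(st[i,1]+2,st[i,1]+st[i,3]-2):
            us0=np.nonzero(l[v]==i)[0]
            if len(us0)==0: continue
            c=int(round(us0.mean())); us=np.arange(c-6,c+7); w=o[v,us]; kk=6-2+w[4:9].argmax(); hm=w[kk]/2
            if n=='top':
                j=kk
                while j<12 and w[j]>hm:j+=1
                E.append([us[j]-(hm-w[j])/(w[j-1]-w[j]),v])
            else:
                j=kk
                while j>0 and w[j]>hm:j-=1
                E.append([us[j]+(hm-w[j])/(w[j+1]-w[j]),v])
        P=onz(n,E,.088)[:,:2]; c=np.polyfit(P[:,0],P[:,1],1); r=P[:,1]-np.polyval(c,P[:,0]); k=abs(r)<.003; c=np.polyfit(P[k,0],P[k,1],1)
        tip=onz(n,[[276.7,199.4] if n=='scene' else [357.2,196.4]],.085)[0]
        ys=np.polyval(c,tip[0]); print(n,'deg',np.degrees(np.arctan(c[0])),'n',k.sum(),len(k),'xr',P[:,0].min(),P[:,0].max(),'edge y at tip',ys,'tip',tip[:2],'remaining mm',(ys-tip[1])*996)
        # with fixed yaw
        s=np.tan(np.radians(5.03)); ym=np.median(P[:,1]-s*(P[:,0]-tip[0])); print('   fixed yaw remaining mm',(ym-tip[1])*996)
        hs=hsv; x0,x1,y0,y1=((345,368,182,200) if n=='top' else (265,290,190,216)); R=mask(im[...,::-1].astype(np.uint8).copy(),'r')[y0:y1,x0:x1]; v,u=np.nonzero(R); print('   ptr',len(u),u.mean()+x0,v.mean()+y0)
E
python3 - <<'E'
from meas import *
run("a") if 0 else None
snap("f"); run("f")
a=cv2.imread("pics/f_scene.png")[140:220,255:345]; cv2.imwrite("pics/f_sz.png",cv2.resize(a,None,fx=7,fy=7,interpolation=cv2.INTER_NEAREST))
a=cv2.imread("pics/f_top.png")[180:250,315:395]; cv2.imwrite("pics/f_tz.png",cv2.resize(a,None,fx=8,fy=8,interpolation=cv2.INTER_NEAREST))
E
```

```text
10.5 [0.445  0.104  0.1159] F [0.0483 1.9338 6.308 ] T [ 0.3324 -0.0452  0.0102] w 0.17245448355614676
[[ 0.9962  0.0872  0.0003]
 [ 0.0872 -0.9962 -0.    ]
 [ 0.0003  0.0001 -1.    ]]
delta tool cm [0.0324 2.8195 0.0855]
yaw 5.001210932820391
top blob [347 200   6  36  76]
top deg 4.958701819560425 n 32 32 xr 0.40850023009737396 0.5155238744791009 edge y at tip -0.09439662192725386 tip [ 0.5354 -0.1239] remaining mm 29.371479774039006
   fixed yaw remaining mm 29.500462711799305
   ptr 27 356.6666666666667 189.0
scene blob [262 150  57  45 722]
 ** On entry to DLASCL parameter number  4 had an illegal value
 ** On entry to DLASCL parameter number  4 had an illegal value
 ** On entry to DLASCL parameter number  4 had an illegal value
 ** On entry to DLASCL parameter number  4 had an illegal value
 ** On entry to DLASCL parameter number  5 had an illegal value
 ** On entry to DLASCL parameter number  4 had an illegal valuemeas.py:24: RuntimeWarning: divide by zero encountered in scalar divide
  E.append([us[j]+(hm-w[j])/(w[j+1]-w[j]),v])
Traceback (most recent call last):
  File "meas.py", line 25, in run
    P=onz(n,E,.088)[:,:2]; c=np.polyfit(P[:,0],P[:,1],1); r=P[:,1]-np.polyval(c,P[:,0]); k=abs(r)<.003; c=np.polyfit(P[k,0],P[k,1],1)
                             ~~~~~~~~~~^^^^^^^^^^^^^^^^^
numpy.linalg.LinAlgError: SVD did not converge in Linear Least Squares
```

```bash
python3 - <<'E'
import cv2
a=cv2.imread("pics/f_scene.png")[140:220,255:345]; cv2.imwrite("pics/f_sz.png",cv2.resize(a,None,fx=7,fy=7,interpolation=cv2.INTER_NEAREST))
a=cv2.imread("pics/f_top.png")[180:250,315:395]; cv2.imwrite("pics/f_tz.png",cv2.resize(a,None,fx=8,fy=8,interpolation=cv2.INTER_NEAREST))
E
```

```text
(no output)
```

View pics/f_sz.png

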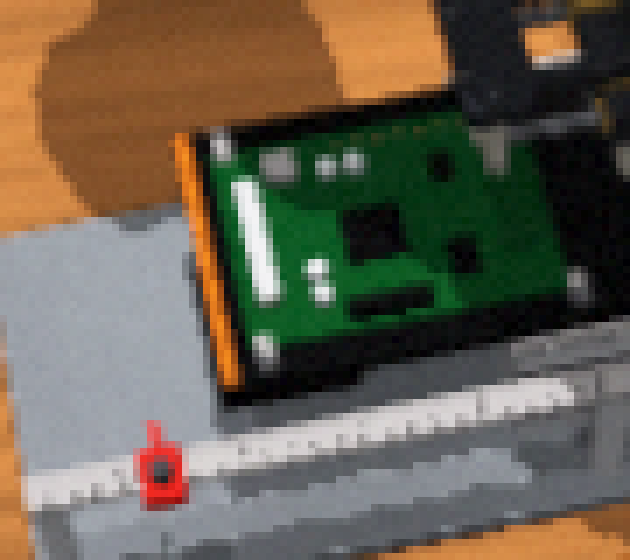

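View pics/f_tz.png

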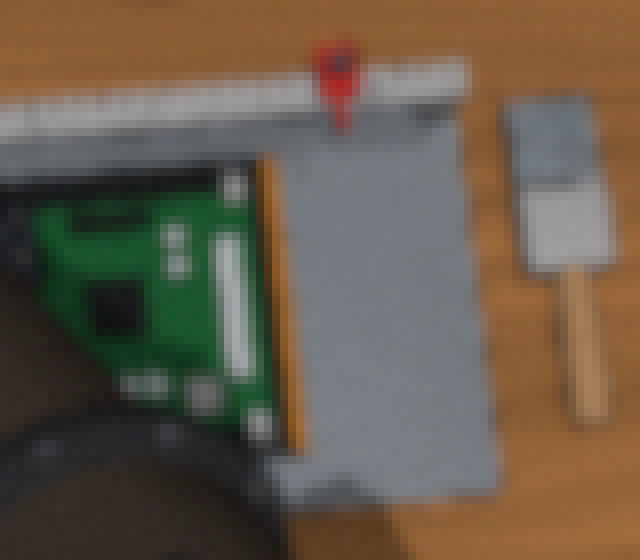

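```bash
sed -i 's/(262,345,150,195)/(258,296,174,199)/' meas.py; python3 -c "
from meas import *
run('f')"
```

```text
top blob [347 200   6  36  76]
top deg 4.958701819560425 n 32 32 xr 0.40850023009737396 0.5155238744791009 edge y at tip -0.09439662192725386 tip [ 0.5354 -0.1239] remaining mm 29.371479774039006
   fixed yaw remaining mm 29.500462711799305
   ptr 27 356.6666666666667 189.0
scene blob [283 174   7  22  71]
scene deg 4.822940095864621 n 18 18 xr 0.46119171420818483 0.5207111214819399 edge y at tip -0.0912150000373044 tip [ 0.5365 -0.1208] remaining mm 29.448389809760826
   fixed yaw remaining mm 29.603833723849842
   ptr 52 277.65384615384613 207.0
```

```bash
python3 -c "
from m import *
np.set_printoptions(precision=2,suppress=True)
for t in 'acf':
  for n,rows,c0,c1 in(('scene',range(198,204),272,282),('top',range(191,199),351,364)):
    im=cv2.imread(f'pics/{t}_{n}.png').astype(float); r=im[...,2]-im[...,:2].mean(2)
    for v in rows:
        w=r[v,c0:c1].copy(); b=np.median(w); w=np.clip(w-b-12,0,None); print(t,n,v,w.sum().round(),(w*np.arange(c0,c1)).sum()/max(w.sum(),1e-6))
"
```

```text
a scene 198 0.0 0.0
a scene 199 0.0 0.0
a scene 200 196.0 276.3112244897959
a scene 201 277.0 276.61767357980165
a scene 202 288.0 276.6724436741768
a scene 203 321.0 277.6183800623053
a top 191 298.0 356.9212730318258
a top 192 186.0 356.8337801608579
a top 193 126.0 357.0717131474104
a top 194 114.0 357.30396475770925
a top 195 90.0 357.4585635359116
a top 196 27.0 357.462962962963
a top 197 0.0 0.0
a top 198 0.0 0.0
c scene 198 0.0 0.0
c scene 199 0.0 0.0
c scene 200 203.0 276.307881773399
c scene 201 282.0 276.63475177304963
c scene 202 290.0 276.67097329888026
c scene 203 326.0 277.6134969325153
c top 191 314.0 356.92185007974484
c top 192 196.0 356.84438775510205
c top 193 124.0 357.07287449392715
c top 194 116.0 357.2918454935622
c top 195 92.0 357.4590163934426
c top 196 28.0 357.4736842105263
c top 197 0.0 0.0
c top 198 0.0 0.0
f scene 198 0.0 0.0
f scene 199 0.0 0.0
f scene 200 202.0 276.30940594059405
f scene 201 280.0 276.62611806797855
f scene 202 292.0 276.68547008547006
f scene 203 323.0 277.61639597834494
f top 191 310.0 356.9321486268174
f top 192 198.0 356.8287153652393
f top 193 127.0 357.0787401574803
f top 194 116.0 357.30172413793105
f top 195 96.0 357.4397905759162
f top 196 28.0 357.5
f top 197 0.0 0.0
f top 198 0.0 0.0
```

Call:
{"op": "step_arm", "data": {"plan": [{"wx": 0, "wy": 0, "wz": 0, "tx": 0, "ty": 0.3, "tz": 0, "hand": 0}, {"wx": 0, "wy": 0, "wz": 0, "tx": 0, "ty": 0.5, "tz": 0, "hand": 0}, {"wx": 0, "wy": 0, "wz": 0, "tx": 0, "ty": 0.5, "tz": 0, "hand": 0}, {"wx": 0, "wy": 0, "wz": 0, "tx": 0, "ty": 0.4, "tz": 0, "hand": 0}, {"wx": 0, "wy": 0, "wz": 0, "tx": 0, "ty": 0.3, "tz": 0, "hand": 0}, {"wx": 0, "wy": 0, "wz": 0, "tx": 0, "ty": 0.2, "tz": 0, "hand": 0}, {"wx": 0, "wy": 0, "wz": 0, "tx": 0, "ty": 0.2, "tz": 0, "hand": 0}, {"wx": 0, "wy": 0, "wz": 0, "tx": 0, "ty": 0, "tz": 0, "hand": 0}, {"wx": 0, "wy": 0, "wz": 0, "tx": 0, "ty": 0, "tz": 0, "hand": 0}, {"wx": 0, "wy": 0, "wz": 0, "tx": 0, "ty": 0, "tz": 0, "hand": 0}]}}

```text
clock: 11.43
position: [0.4471, 0.0811, 0.1159]
ee_rot: [-3.138, -0.139, -0.001]
force: [-0.3, 4.8, 5.5]
width: 0.172
```

```bash
python3 rel.py "[.4284+.222*.0875,.2971-.222*.9962,.115]"; python3 - <<'E'
from meas import *
snap("g"); run("g")
a=cv2.imread("pics/g_scene.png")[140:220,255:345]; cv2.imwrite("pics/g_sz.png",cv2.resize(a,None,fx=7,fy=7,interpolation=cv2.INTER_NEAREST))
E
```

```text
11.4333 [0.4471 0.0811 0.1159] F [-0.2653  4.7658  5.4662] T [ 1.0708  0.0849 -0.0242] w 0.17177651458176238
[[ 0.9961  0.0884  0.0004]
 [ 0.0884 -0.9961  0.0007]
 [ 0.0005 -0.0006 -1.    ]]
delta tool cm [0.0292 0.5236 0.088 ]
yaw 5.070109466402447
top blob [354 200   6  35  75]
top deg 5.046812982627313 n 31 31 xr 0.41169617403744174 0.5153088075732798 edge y at tip -0.11733279200116348 tip [ 0.5354 -0.1239] remaining mm 6.527054380425024
   fixed yaw remaining mm 6.538867843634797
   ptr 28 356.60714285714283 189.07142857142858
scene blob [275 174   7  23  69]
scene deg 4.630497620029175 n 19 19 xr 0.45796524490895263 0.5209314598663406 edge y at tip -0.11425857325949879 tip [ 0.5365 -0.1208] remaining mm 6.496990880455219
   fixed yaw remaining mm 6.796616018330118
   ptr 51 277.72549019607845 206.9607843137255
```

```bash
ls pics/g_sz.png
```

```text
pics/g_sz.png
```

View pics/g_sz.png

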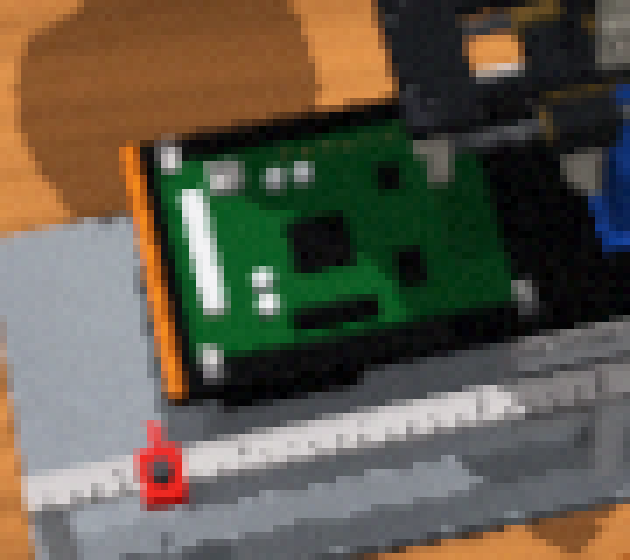

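Call:
{"op": "step_arm", "data": {"plan": [{"wx": 0, "wy": 0, "wz": 0, "tx": 0, "ty": 0.2, "tz": 0, "hand": 0}, {"wx": 0, "wy": 0, "wz": 0, "tx": 0, "ty": 0.2, "tz": 0, "hand": 0}, {"wx": 0, "wy": 0, "wz": 0, "tx": 0, "ty": 0.1, "tz": 0, "hand": 0}, {"wx": 0, "wy": 0, "wz": 0, "tx": 0, "ty": 0.1, "tz": 0, "hand": 0}, {"wx": 0, "wy": 0, "wz": 0, "tx": 0, "ty": 0, "tz": 0, "hand": 0}, {"wx": 0, "wy": 0, "wz": 0, "tx": 0, "ty": 0, "tz": 0, "hand": 0}, {"wx": 0, "wy": 0, "wz": 0, "tx": 0, "ty": 0, "tz": 0, "hand": 0}, {"wx": 0, "wy": 0, "wz": 0, "tx": 0, "ty": 0, "tz": 0, "hand": 0}, {"wx": 0, "wy": 0, "wz": 0, "tx": 0, "ty": 0, "tz": 0, "hand": 0}, {"wx": 0, "wy": 0, "wz": 0, "tx": 0, "ty": 0, "tz": 0, "hand": 0}]}}

```text
clock: 12.37
position: [0.4476, 0.0755, 0.1159]
ee_rot: [-3.138, -0.139, -0.001]
force: [-0.9, 5.5, 4.9]
width: 0.177
```

```bash
sed -i 's/\[276.7,199.4\]/[276.4,199.8]/; s/\[357.2,196.4\]/[357.4,196]/' meas.py; python3 rel.py "[.4284+.222*.0875,.2971-.222*.9962,.115]"; python3 - <<'E'
from meas import *
snap("i"); run("i")
a=cv2.imread("pics/i_scene.png")[140:220,255:345]; cv2.imwrite("pics/i_sz.png",cv2.resize(a,None,fx=7,fy=7,interpolation=cv2.INTER_NEAREST))
a=cv2.imread("pics/i_top.png")[180:250,315:395]; cv2.imwrite("pics/i_tz.png",cv2.resize(a,None,fx=8,fy=8,interpolation=cv2.INTER_NEAREST))
d=np.load("pics/i_scene_d.npy"); 
v,u=np.mgrid[0:400,0:640]; o,r=ray('scene',np.c_[u.ravel(),v.ravel()]); P=(o+r*d.ravel()[:,None]).reshape(400,640,3)
q=P[160:195,272:330].reshape(-1,3); q=q[(abs(q[:,2]-.09)<.015)&(q[:,0]>.4)&(q[:,0]<.51)]
A=np.c_[q[:,:2]-q[:,:2].mean(0),np.ones(len(q))]; print("board plane fit",np.linalg.lstsq(A,q[:,2],rcond=None)[0],len(q))
E
```

```text
12.3667 [0.4476 0.0755 0.1159] F [-0.9332  5.5347  4.9468] T [ 1.2834  0.1511 -0.0015] w 0.17662778600468904
[[ 0.9961  0.0886  0.0004]
 [ 0.0886 -0.9961  0.001 ]
 [ 0.0005 -0.001  -1.    ]]
delta tool cm [ 0.0299 -0.0452  0.0909]
yaw 5.085078243293038
top blob [355 199   6  36  78]
top deg 5.023586832753917 n 32 32 xr 0.41164334742579095 0.5187561559926759 edge y at tip -0.12287571761668097 tip [ 0.5368 -0.1246] remaining mm 1.7359184259912026
   fixed yaw remaining mm 1.7919448380163732
   ptr 27 356.6666666666667 189.0
scene blob [273 174   7  24  68]
scene deg 4.679753353244136 n 20 20 xr 0.4571516215272762 0.5234852445273306 edge y at tip -0.11980094164479956 tip [ 0.5377 -0.1217] remaining mm 1.9216411395376276
   fixed yaw remaining mm 2.2153121951086834
   ptr 54 277.6666666666667 206.7962962962963
board plane fit [ 0.0069 -0.0049  0.0896] 1562
```

```bash
ls pics/i_*
```

```text
pics/i_scene.png
pics/i_scene_d.npy
pics/i_sz.png
pics/i_top.png
pics/i_top_d.npy
pics/i_tz.png
```

View pics/i_sz.png

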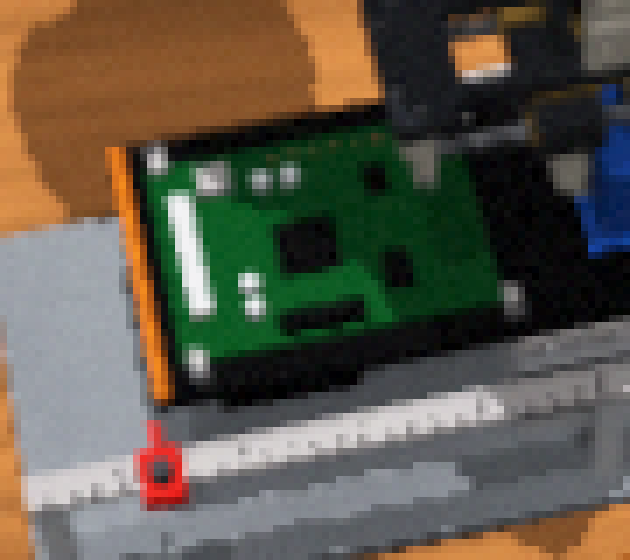

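View pics/i_tz.png

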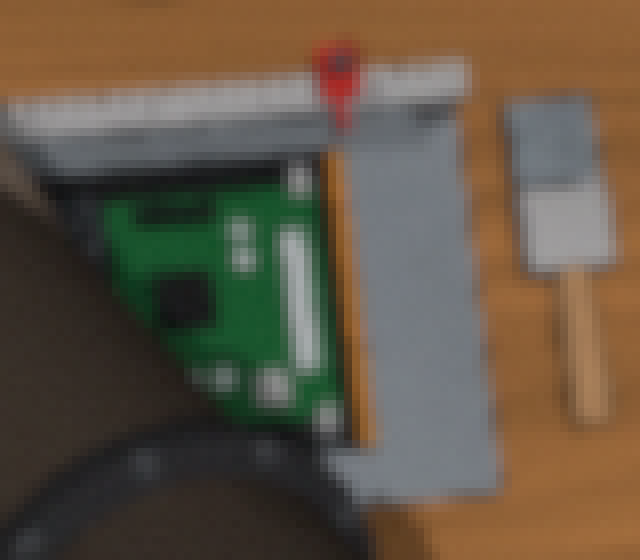

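Call:
{"op": "step_arm", "data": {"plan": [{"wx": 0, "wy": 0, "wz": 0, "tx": 0, "ty": 0.1, "tz": 0, "hand": 0}, {"wx": 0, "wy": 0, "wz": 0, "tx": 0, "ty": 0.05, "tz": 0, "hand": 0}, {"wx": 0, "wy": 0, "wz": 0, "tx": 0, "ty": 0, "tz": 0, "hand": 0}, {"wx": 0, "wy": 0, "wz": 0, "tx": 0, "ty": 0, "tz": 0, "hand": 0}, {"wx": 0, "wy": 0, "wz": 0, "tx": 0, "ty": 0, "tz": 0, "hand": 0}, {"wx": 0, "wy": 0, "wz": 0, "tx": 0, "ty": 0, "tz": 0, "hand": 0}, {"wx": 0, "wy": 0, "wz": 0, "tx": 0, "ty": 0, "tz": 0, "hand": 0}, {"wx": 0, "wy": 0, "wz": 0, "tx": 0, "ty": 0, "tz": 0, "hand": 0}, {"wx": 0, "wy": 0, "wz": 0, "tx": 0, "ty": 0, "tz": 0, "hand": 0}, {"wx": 0, "wy": 0, "wz": 0, "tx": 0, "ty": 0, "tz": 0, "hand": 0}]}}

```text
clock: 13.3
position: [0.4477, 0.0741, 0.1159]
ee_rot: [-3.137, -0.139, -0.001]
force: [-0.6, 6.3, 5.9]
width: 0.173
```

```bash
python3 rel.py; python3 - <<'E'
from meas import *
snap("j"); run("j")
a=cv2.imread("pics/j_scene.png")[110:220,225:405]; cv2.imwrite("pics/j_sz.png",cv2.resize(a,None,fx=4.4,fy=4.4,interpolation=cv2.INTER_NEAREST))
d=np.load("pics/j_scene_d.npy"); 
v,u=np.mgrid[0:400,0:640]; o,r=ray('scene',np.c_[u.ravel(),v.ravel()]); P=(o+r*d.ravel()[:,None]).reshape(400,640,3)
q=P[160:195,272:330].reshape(-1,3); q=q[(abs(q[:,2]-.09)<.015)&(q[:,0]>.4)&(q[:,0]<.51)]
A=np.c_[q[:,:2]-q[:,:2].mean(0),np.ones(len(q))]; print("board plane fit",np.linalg.lstsq(A,q[:,2],rcond=None)[0],len(q))
E
```

```text
13.3 [0.4477 0.0741 0.1159] F [-0.5819  6.2828  5.9087] T [1.4601 0.156  0.0481] w 0.1732690838295767
[[ 0.9961  0.0887  0.0004]
 [ 0.0887 -0.9961  0.0012]
 [ 0.0005 -0.0011 -1.    ]]
yaw 5.087387170306807
top blob [356 199   6  36  75]
top deg 5.142264877667935 n 32 32 xr 0.41163209351789365 0.5187448061428768 edge y at tip -0.12410091589811292 tip [ 0.5368 -0.1246] remaining mm 0.5156209376849725
   fixed yaw remaining mm 0.4008415417942292
   ptr 27 356.6666666666667 189.0
scene blob [273 174   6  24  69]
scene deg 5.129624634064386 n 20 20 xr 0.4569572528977658 0.5233561247794047 edge y at tip -0.12081832041637451 tip [ 0.5377 -0.1217] remaining mm 0.9083318830489713
   fixed yaw remaining mm 0.8372543029229684
   ptr 55 277.6727272727273 206.89090909090908
board plane fit [ 0.0056 -0.0045  0.0896] 1564
```

```bash
ls pics/j_*
```

```text
pics/j_scene.png
pics/j_scene_d.npy
pics/j_sz.png
pics/j_top.png
pics/j_top_d.npy
```

View pics/j_sz.png

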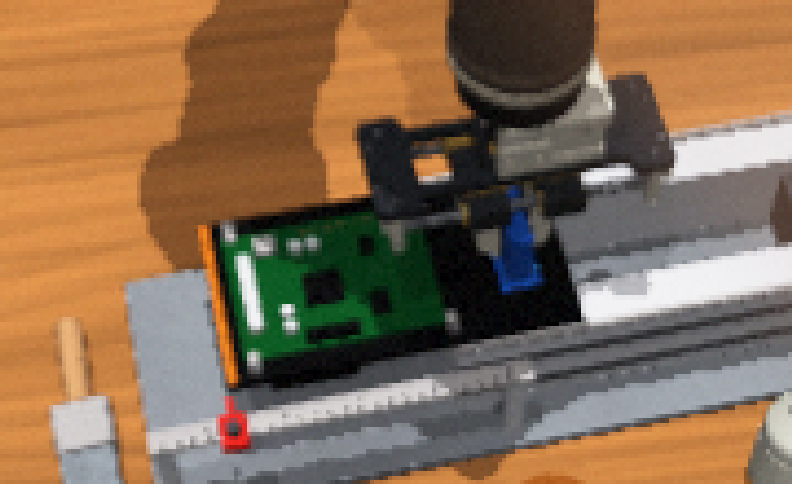

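```bash
python3 - <<'E'
from meas import *
# flatness check: leading stripe top height along its length, two-view / depth, versus start
for t,(u0,u1,v0,v1) in (('a',(343,400,150,175)),('j',(272,330,160,195))):
    d=np.load(f"pics/{t}_scene_d.npy"); v,u=np.mgrid[0:400,0:640]; o,r=ray('scene',np.c_[u.ravel(),v.ravel()]); P=(o+r*d.ravel()[:,None]).reshape(400,640,3)
    q=P[v0:v1,u0:u1].reshape(-1,3); q=q[(abs(q[:,2]-.09)<.01)&(q[:,0]>.4)&(q[:,0]<.51)]
    A=np.c_[q[:,:2]-q[:,:2].mean(0),np.ones(len(q))]; print(t,np.linalg.lstsq(A,q[:,2],rcond=None)[0],len(q))
print(arm.sign_off())
E
```

```text
a [ 0.0011 -0.0057  0.0902] 1345
j [ 0.0056 -0.0045  0.0896] 1564
the job is handed in; nothing more can be done
None
```

The stop is latched down and the carrier is slid out to the pointer. The job is handed in with the arm still gripping the carrier flat on the rest.

- **Stop:** I pressed the yellow stop with closed fingers until it bottomed at about 21 N. A look afterwards showed the head about 18 mm lower, so it stayed latched.
- **Slide:** I gripped the blue upright at 40 N and slid the carrier out about 224 mm by the arm's reading, with a light downward push of 5 to 7 N throughout.
- **Position:** In the last pictures the orange edge is about 0.5 mm (top view) and 0.9 mm (scene view) short of the pointer. The arm's own travel disagrees: against the 222 mm measured at the start, it puts the edge 1 to 2 mm past. I went by the pictures.
- **Flatness:** The board's tilt along the slide changed by less than 0.1° from the start, and across it by about 0.3°.
- **Left alone:** The pointer did not move between pictures. I saw no contact with the camera or the other items, and the forces showed no knock.
- **Time:** The clock stood at about 13.4 s.

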